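Line up grinding wheels by size on the pad row

TASK

Stand the four grinding wheels that stand loose on the bench (not the stock in the bins) on the row of cork pads, one to a pad and well centred, in order of diameter: the smallest on the pad next to the red stop, the largest at the other end by the black stop. They are brittle, so set each one down on its pad rather than dropping it, and do not tip any over. Leave the amber jar standing where it is.

Things in the scene. Friction and masses are not known exactly. Their poses are not given: they have to be found in the camera images.
- white_center (a point): Centre (half-way up) of the smallest grinding wheel: a loose solid off-white cylinder standing upright on the bench, 28 mm in diameter and 32 mm high, with a flush steel bush and black bore dot in the middle of its top. z up along its axis.
- pink_center (a point): Centre (half-way up) of the second smallest grinding wheel: a loose solid pink cylinder standing upright on the bench, 38 mm in diameter and 36 mm high, with a flush steel bush and black bore dot in the middle of its top. z up along its axis.
- green_center (a point): Centre (half-way up) of the second largest grinding wheel: a loose solid green cylinder standing upright on the bench, 48 mm in diameter and 40 mm high, with a flush steel bush and black bore dot in the middle of its top. z up along its axis.
- brown_center (a point): Centre (half-way up) of the largest grinding wheel: a loose solid dark brown cylinder standing upright on the bench, 60 mm in diameter and 46 mm high, with a flush steel bush and black bore dot in the middle of its top. z up along its axis.
- pad0: One of four like round cork pads fixed in a row on a 6 mm thick blue board: 66 mm in diameter, 4 mm thick, origin at the centre of its underside, z up (so its top is 4 mm above the origin and about 10 mm above the bench). Neighbouring pads are 80 to 104 mm apart. pad0 is number 1 along the row from the robot's right to its left (towards +y); the row lies roughly along y.
- pad1: One of four like round cork pads fixed in a row on a 6 mm thick blue board: 66 mm in diameter, 4 mm thick, origin at the centre of its underside, z up (so its top is 4 mm above the origin and about 10 mm above the bench). Neighbouring pads are 80 to 104 mm apart. pad1 is number 2 along the row from the robot's right to its left (towards +y); the row lies roughly along y.
- pad2: One of four like round cork pads fixed in a row on a 6 mm thick blue board: 66 mm in diameter, 4 mm thick, origin at the centre of its underside, z up (so its top is 4 mm above the origin and about 10 mm above the bench). Neighbouring pads are 80 to 104 mm apart. pad2 is number 3 along the row from the robot's right to its left (towards +y); the row lies roughly along y.
- pad3: One of four like round cork pads fixed in a row on a 6 mm thick blue board: 66 mm in diameter, 4 mm thick, origin at the centre of its underside, z up (so its top is 4 mm above the origin and about 10 mm above the bench). Neighbouring pads are 80 to 104 mm apart. pad3 is number 4 along the row from the robot's right to its left (towards +y); the row lies roughly along y.
- red_stop: Red block fixed at one end of the board, 80 mm across the board, 22 mm along it, 28 mm high, origin at the centre of its underside. Its centre is about 70 mm beyond the end pad next to it. It may be at either end; a like black block is at the other end.
- jar_center (a point): Centre (half-way up) of a small amber glass jar with a black cap, 44 mm in diameter, 58 mm high, loose, standing among the wheels. To be left alone.
Not all that is in view belongs to the job. What is shaped like the part that bears green_center but blue or purple is not meant.

How it is judged:
At the end, for the whole second after the job is handed in: Each wheel stands upright (within 0.1 rad) and flat on its own pad (height within 4 mm), its centre within 13 mm of the pad's centre, in order of diameter from smallest at the red stop to largest at the other end; all released and at rest (((horizontal distance between red_stop and pad0 below 0.12 m and horizontal distance between white_center and pad0 below 0.013 m and z of white_center in the frame of pad0 between 0.016 and 0.024 m and horizontal distance between pink_center and pad1 below 0.013 m and z of pink_center in the frame of pad1 between 0.018 and 0.026 m and horizontal distance between green_center and pad2 below 0.013 m and z of green_center in the frame of pad2 between 0.02 and 0.028 m and horizontal distance between brown_center and pad3 below 0.013 m and z of brown_center in the frame of pad3 between 0.023 and 0.031 m) or (horizontal distance between red_stop and pad3 below 0.12 m and horizontal distance between white_center and pad3 below 0.013 m and z of white_center in the frame of pad3 between 0.016 and 0.024 m and horizontal distance between pink_center and pad2 below 0.013 m and z of pink_center in the frame of pad2 between 0.018 and 0.026 m and horizontal distance between green_center and pad1 below 0.013 m and z of green_center in the frame of pad1 between 0.02 and 0.028 m and horizontal distance between brown_center and pad0 below 0.013 m and z of brown_center in the frame of pad0 between 0.023 and 0.031 m)) and angle between each of white_center, pink_center, green_center, brown_center's own z axis and vertical below 0.1 rad and linear speed of each of white_wheel, pink_wheel, green_wheel, brown_wheel below 0.02 m/s and contact force between each of white_wheel, pink_wheel, green_wheel, brown_wheel and the fingers below 0.1 N); the robot touches nothing.
It fails at once if a grinding wheel is tipped over (angle between any of white_center, pink_center, green_center, brown_center's own z axis and vertical above 0.7 rad).
It fails at once if a grinding wheel is dropped: in the air with its underside more than 40 mm above the bench and not held by the fingers ((height (world z) of white_center above 0.056 m and contact force between white_wheel and the fingers below 0.05 N) or (height (world z) of pink_center above 0.058 m and contact force between pink_wheel and the fingers below 0.05 N) or (height (world z) of green_center above 0.06 m and contact force between green_wheel and the fingers below 0.05 N) or (height (world z) of brown_center above 0.063 m and contact force between brown_wheel and the fingers below 0.05 N)).
It fails at once if the amber jar is moved by more than 20 mm (distance of jar_center from where it was at the start of the episode above 0.02 m).
It also fails if it takes over 99 s, if anything falls off the work surface, if the arm or the gripper's body presses on something with over 40 N, if the wrist force passes 120 N, or if a joint passes its speed limit or range.

ROBOT

A 6-joint arm with a two-finger parallel gripper is mounted at the origin on the work surface. World frame = base frame: x ahead of the robot, y to its left, z up, the work surface at z = 0. Lengths are in m, angles in rad, forces in N, time in s.
With the tool pointing down it reaches from about 0.35 to 0.85 m from the base axis. Payload 8.1 kg.
Tool frame: the origin (TCP) lies where the fingers leave the gripper's body, on its centre line; the fingertips stand 84 mm ahead of it and the grasp point (between the pads) lies 65 mm ahead of it; z points along the fingers, y is the line along which they close (so a half turn about z gives the same grasp; the last joint's range is limited). The gripper opens to 93 mm and grips with 3 to 60 N. Pads are 15 mm wide; open, the fingers measure 128 mm over their backs; the gripper's body (75 mm by 188 mm) begins 65 mm behind the grasp point.
Start: joints at [1.101, 0.13, 1.488, -0, 1.523, -0.085], TCP at [0.225, 0.556, 0.303] pointing down, gripper open.
Joint ranges: [-2.96, 2.96], [-0.89, 2.26], [0.02, 2.5], [-1.34, 4.48], [0, 2.73], [-2.66, 2.66]. Speed limits (rad/s): [2.39, 2.39, 2.79, 3.14, 3.14, 3.14].

INTERFACE

Orientations are given as a rotation vector (axis times angle).
In Python, from plant import robot gives the robot as it stands.
- The arm moves only by the shell command python3 -m jog 'ROWS' [FORCE]. ROWS is text: rows parted by semicolons, each of 5 numbers parted by spaces: the opening, from 0 (shut) to 1 (fully open), then the shift along the tool's x, y, z in m, then the turn about the tool's z in degrees. A call has 1 to 10 rows; each row shifts and turns the commanded pose from where the row before left it, along the tool's axes as they then stand; what a row does not reach is not made up. A row lasts 1/12 s, in which the tool goes at most 41.7 mm and 7.16 degrees, less where a joint would pass 70% of its speed; a pose out of reach is approached as far as the arm can. A call with a gripper value outside its range is refused whole. The fingers move at their own pace and stop on an object; FORCE is the grip in N (left out, the last holds). Time passes only in rows, so rows that do not move let the fingers close. It gives the time, the measured TCP pose, the force, the opening and the grip force at its end, in the units of the state.
- robot.read_state(): the state, without advancing time (a new reading comes with each control period).
- robot.read_camera(name): name is "scene" or "top" or "wrist"; returns a dict with "color" (384x512x3 uint8, red, green, blue), "intrinsics" (3x3 intrinsics, pixels), "k1" (the pictures are not rectified: a ray, as slopes to the right and down, at radius r is drawn at 1 + k1 r^2 times it, then the intrinsics apply), "pose" (4x4, takes a point from camera to world coordinates); the wrist camera has in their place "tool_from_camera" (4x4, takes a point from camera to tool coordinates, whose origin is the TCP and whose axes are the flange's). Camera axes: x right, y down, z forward; pixel columns grow to the right and rows downward; lengths in m; the calibration is good to about 2 mm. A picture is of the moment at which its call begins: read the wrist's pose just before it. There is no depth.
- robot.close_job(): hands the job in; it is judged then, once.
The state is a dict: "t": time; "q": joint angles; "dq": joint speeds; "joint_torque": joint torques, N m; "tool_pos": TCP position; "orientation": TCP orientation; "force": force on the tool from outside, world axes, zero at the start; "wrist_torque": the same for the moment, N m; "opening": finger opening in m; "gripper_force": force on a finger pad.
Only numpy, scipy, OpenCV 4.12 (cv2) and the standard library are available. Lean on these libraries where they do the work, as an engineer would, in place of code of your own. Each camera call takes 0.05 s, during which the arm holds its last target. There are 200 camera calls.

## Working session

There is one attempt and no reset: what is moved stays moved. The work goes in short steps, Python scripts to look and compute and a shell command to move; the robot and the scene stay as the last step left them, time stands still between calls to the robot, and variables do not carry over. Pictures are saved under pics/ and viewed, at most 14 in all, crops included, and the job is handed in when it is done.

```bash
mkdir -p pics; ls
python3 - <<'E'
from plant import robot
import cv2
s=robot.read_state();print(s['t'],s['tool_pos'],s['orientation'],s['opening'])
for n in ['scene','top']:
    c=robot.read_camera(n);cv2.imwrite(f'pics/{n}0.png',c['color'][:,:,::-1]);print(n,c['intrinsics'].tolist(),c['k1'],c['pose'].round(4).tolist())
c=robot.read_camera('wrist');print(c['tool_from_camera'].round(4).tolist(),c['intrinsics'].tolist(),c['k1'])
E
```

```text
pics
0.0 [0.22501463 0.55575592 0.30167171] [-6.00615588e-01 -3.08315280e+00  2.83605400e-03] 0.09281939692722294
scene [[423.04565339249064, 0.0, 253.04198392598184], [0.0, 423.04565339249064, 195.62023319546955], [0.0, 0.0, 1.0]] -0.015627322748766426 [[-0.0945, 0.7324, -0.6742, 1.2662], [0.9955, 0.0709, -0.0625, 0.1163], [0.002, -0.6771, -0.7359, 0.7884], [0.0, 0.0, 0.0, 1.0]]
top [[389.92207903735215, 0.0, 251.26359441196823], [0.0, 389.92207903735215, 193.13492516138058], [0.0, 0.0, 1.0]] 0.027512653243991343 [[0.0169, -0.9955, 0.0931, 0.5319], [-0.9999, -0.0165, 0.0047, 0.0316], [-0.0032, -0.0931, -0.9956, 0.8132], [0.0, 0.0, 0.0, 1.0]]
[[0.0004, -0.9711, -0.2389, 0.0643], [1.0, 0.0005, -0.0003, 0.0002], [0.0004, -0.2389, 0.9711, -0.0806], [0.0, 0.0, 0.0, 1.0]] [[280.46388361688827, 0.0, 249.41641176500684], [0.0, 280.46388361688827, 188.85557023721012], [0.0, 0.0, 1.0]] 0.0032697771653768686
```

View pics/top0.png

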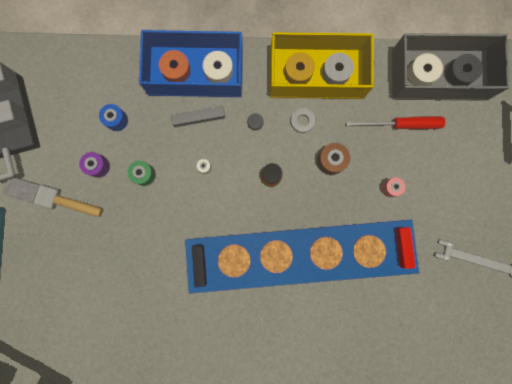

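View pics/scene0.png

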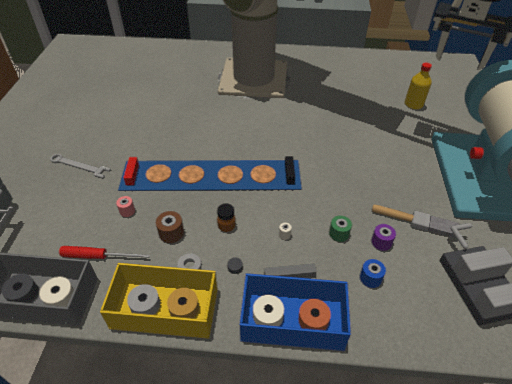

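The loose wheels in the top view are white (203,166), pink (396,187), green (140,172) and brown (335,157). The jar is at (271,174), and the red stop is on the right (-y), so pad0 takes white. Lookalikes:
- Blue (111,116) and purple (92,163) have the green wheel's shape but the wrong colour.
- The off-white discs at (217,66) and (428,68) are bin stock.
- The grey ring (303,120) and dark disc (256,121) are not wheels.

I'll measure these and confirm them in one enlarged crop.

```bash
cat > h.py <<'E'
import numpy as np, cv2
from scipy.spatial.transform import Rotation as R
from plant import robot
def cast(c,P,uv,z):
    K=c['intrinsics'];d=(np.array(uv,float)-K[:2,2])/K[0,0];s=d.copy()
    for _ in range(8): s=d/(1+c['k1']*(s@s))
    v=P[:3,:3]@np.array([s[0],s[1],1]);o=P[:3,3]
    return o+v*(z-o[2])/v[2]
def tool():
    s=robot.read_state();T=np.eye(4);T[:3,:3]=R.from_rotvec(s['orientation']).as_matrix();T[:3,3]=s['tool_pos'];return T,s
def blobs(m,amin):
    n,l,st,ce=cv2.connectedComponentsWithStats(m.astype(np.uint8))
    return [(st[i,4],ce[i]) for i in range(1,n) if st[i,4]>=amin]
E
python3 - <<'E'
from h import *
c=robot.read_camera('top');im=c['color'];P=c['pose']
hsv=cv2.cvtColor(im,cv2.COLOR_RGB2HSV);g=im.max(2).astype(int)
for n,u,v,z in [('white',203,166,.032),('pink',396,187,.036),('green',140,172,.04),('brown',335,157,.046),('jar',271,174,.058)]:
    w=np.clip(70-g[v-5:v+6,u-5:u+6],0,None);yy,xx=np.mgrid[v-5:v+6,u-5:u+6]
    uv=[(w*xx).sum()/w.sum(),(w*yy).sum()/w.sum()] if n!='jar' else (u,v)
    print(n,np.round(uv,1),w.max(),cast(c,P,uv,z).round(4))
h,s,v=[hsv[...,i].astype(int) for i in range(3)]
m=(h>5)&(h<22)&(s>90)&(v>90);m[:215]=0
for a,u in blobs(m,100):print('pad',a,u.round(1),cast(c,P,u,.010).round(4))
m=((h<5)|(h>175))&(s>150);m[:215]=0
for a,u in blobs(m,60):print('red',a,u.round(1),cast(c,P,u,.028).round(4))
cv2.imwrite('pics/crop.png',cv2.resize(im[90:200,70:430],None,fx=2.2,fy=2.2,interpolation=cv2.INTER_CUBIC)[:,:,::-1])
E
```

```text
white [203. 165.] 2 [0.6605 0.1341 0.032 ]
pink [396. 186.] 11 [ 0.6235 -0.2533  0.036 ]
green [138.4 171.6] 14 [0.6436 0.2616 0.04  ]
brown [334.9 156.6] 11 [ 0.6793 -0.1299  0.046 ]
jar [271 174] 8 [ 0.6406 -0.0027  0.058 ]
pad 797 [325.9 252.7] [ 0.4877 -0.1185  0.01  ]
pad 794 [368.9 251.1] [ 0.4925 -0.2055  0.01  ]
pad 790 [275.9 256.2] [ 0.4788 -0.0169  0.01  ]
pad 799 [233.6 260.4] [0.4689 0.0691 0.01  ]
red 571 [405.2 247.6] [ 0.5018 -0.272   0.028 ]
```

View pics/crop.png

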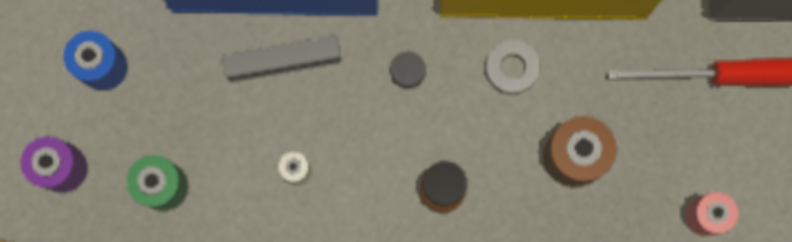

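The crop shows green at (151,180), white at (293,166), brown at (584,148) and pink at (717,212). All are loose with steel bushes, and the blue and purple lookalikes are clearly different. I'll turn the tool so that tool y = world +x and tool x = world +y, then keep that heading for the whole job.

```bash
python3 -m jog '1 0 0 0 6.8;1 0 0 0 6.8;1 0 0 0 6.8;1 0 0 0 6.8;1 0 0 0 6.8;1 0 0 0 6.8;1 0 0 0 6.8;1 0 0 0 6.8;1 0 0 0 6.8;1 0 0 0 6.8' 20; python3 -m jog '1 -.022 .032 0 0;1 -.022 .032 0 0;1 -.022 .032 0 0;1 -.022 .032 0 0;1 -.022 .032 0 0;1 -.022 .032 0 0;1 -.022 .032 0 0;1 -.022 .032 0 0;1 -.022 .032 0 0;1 -.022 .032 0 0'; python3 -m jog '1 -.022 .032 .02 0;1 -.022 .032 .02 0;1 -.022 .032 .02 0;1 0 0 .02 0;1 0 0 .02 0;1 0 0 0 0;1 0 0 0 0'
python3 - <<'E'
from h import *
T,s=tool();c=robot.read_camera('wrist');print(T.round(3).tolist(),s['q'])
cv2.imwrite('pics/w1.png',c['color'][:,:,::-1])
E
```

```text
t: 1.03
tool_pos: [0.2251, 0.556, 0.3024]
orientation: [2.229, 2.214, -0.001]
force: [-0.6, -0.3, 0.3]
opening: 0.0926
gripper_force: 0.0
t: 1.87
tool_pos: [0.5463, 0.3344, 0.3025]
orientation: [-2.222, -2.22, 0.0]
force: [0.0, 1.3, 0.2]
opening: 0.0931
gripper_force: 0.0
t: 2.45
tool_pos: [0.6355, 0.2724, 0.2036]
orientation: [-2.221, -2.219, 0.006]
force: [0.3, -0.2, 1.3]
opening: 0.0929
gripper_force: 0.0
[[0.001, 1.0, -0.004, 0.636], [1.0, -0.001, -0.001, 0.272], [-0.001, -0.004, -1.0, 0.204], [0.0, 0.0, 0.0, 1.0]] [3.30781642e-01 4.36741755e-01 1.30646847e+00 2.79817412e-05
 1.40253773e+00 3.31782602e-01]
```

View pics/w1.png

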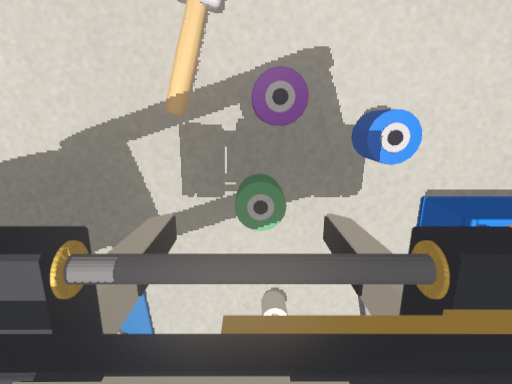

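Green's bore dot is at (260,207), with purple at (280,96) and blue at (396,137) clear of it. The fingers show at columns 150 and 350.

Run:
```python
from h import *
T,s=tool();c=robot.read_camera('wrist');P=T@c['tool_from_camera'];g=cast(c,P,(260,207),.04)
print(g,g-T[:3,3])
```

```text
[0.64737541 0.26047493 0.04      ] [ 0.01106199 -0.01253457 -0.16575916]
```

```bash
python3 -m jog '1 -.012 .010 0 0;1 0 0 .03 0;1 0 0 .03 0;1 0 0 .03 0;1 0 0 .025 0;1 0 0 0 0;.3 0 0 0 0;.3 0 0 0 0;.3 0 0 0 0;.3 0 0 0 0' 20;python3 -m jog '.3 0 0 0 0;.3 0 0 0 0;.3 0 0 0 0'
```

```text
t: 3.38
tool_pos: [0.648, 0.2613, 0.0935]
orientation: [2.221, 2.219, 0.006]
force: [-0.3, 0.9, 0.0]
opening: 0.0712
gripper_force: 0.0
t: 3.63
tool_pos: [0.6466, 0.2609, 0.0911]
orientation: [2.222, 2.221, 0.001]
force: [-2.4, 0.3, 2.2]
opening: 0.0506
gripper_force: 0.9
```

```bash
python3 -m jog '.3 0 0 0 0;.3 0 0 0 0;.3 0 0 0 0;.3 0 0 -.02 0;.3 0 0 -.03 0;.3 0 0 -.03 0;.3 0 0 -.02 0;.3 0 0 0 0;.3 0 0 0 0' 20
```

```text
t: 4.38
tool_pos: [0.6473, 0.2611, 0.1917]
orientation: [2.221, 2.22, 0.004]
force: [-0.5, -0.5, -2.2]
opening: 0.0482
gripper_force: 20.0
```

```bash
python3 -m jog '.3 -.031 -.0187 0 0;.3 -.031 -.0187 0 0;.3 -.031 -.0187 0 0;.3 -.031 -.0187 0 0;.3 -.031 -.0187 0 0;.3 -.031 -.0187 0 0;.3 -.031 -.0187 0 0;.3 -.031 -.0187 0 0;.3 -.030 -.0187 0 0;.3 0 0 0 0'; python3 -m jog '.3 0 0 0 0;.3 0 0 0 0;.3 0 0 0 0'
```

```text
t: 5.22
tool_pos: [0.4738, -0.0208, 0.1872]
orientation: [-2.223, -2.215, 0.009]
force: [-0.0, -0.0, -1.6]
opening: 0.0475
gripper_force: 20.0
t: 5.47
tool_pos: [0.4779, -0.0163, 0.1895]
orientation: [-2.221, -2.22, 0.001]
force: [0.0, 0.2, -0.6]
opening: 0.0474
gripper_force: 20.0
```

Run:
```python
from h import *
T,s=tool();c=robot.read_camera('wrist');P=T@c['tool_from_camera'];im=c['color'];print(T[:3,3])
h,S,v=cv2.split(cv2.cvtColor(im,cv2.COLOR_RGB2HSV));m=(h>5)&(h<22)&(S>90)&(v>90);
for a,u in blobs(m,400):print('pad',a,u.round(1),cast(c,P,u,.010).round(4))
cv2.imwrite('pics/w2.png',im[:,:,::-1])
```

```text
[ 0.47791806 -0.01629739  0.18950191]
pad 4196 [241.7  96.5] [0.4723 0.0691 0.01  ]
pad 1318 [419.6 175.7] [ 0.6395 -0.002   0.01  ]
pad 1981 [253.1 178.8] [ 0.4826 -0.0051  0.01  ]
pad 663 [152.3 270. ] [ 0.3793 -0.1008  0.01  ]
pad 661 [346.3 269.6] [ 0.5786 -0.1003  0.01  ]
pad 997 [262.5 296.5] [ 0.4929 -0.1318  0.01  ]
pad 7636 [314.7 323.1] [ 0.5497 -0.1643  0.01  ]
```

View pics/w2.png

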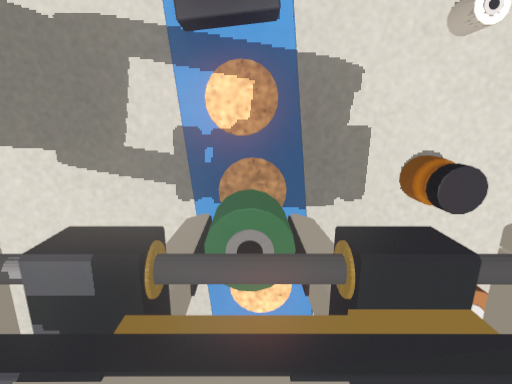

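The wheel hangs between the fingers at (250,235), above pad2 (252,185 still visible). The pad3 fix at (242,97) agrees with the top view to 3 mm. Lowering now.

```bash
python3 -m jog '.3 0 .002 .03 0;.3 0 0 .03 0;.3 0 0 .016 0;.3 0 0 .005 0;.3 0 0 .004 0;.3 0 0 0 0;.3 0 0 0 0;.3 0 0 0 0'
```

```text
t: 6.18
tool_pos: [0.4812, -0.017, 0.107]
orientation: [2.221, 2.219, 0.002]
force: [-0.0, 0.3, -1.2]
opening: 0.0476
gripper_force: 20.0
```

```bash
python3 -m jog '.3 0 0 0 0;.3 0 0 0 0;.3 0 0 0.002 0;.3 0 0 0 0;.3 0 0 0 0;.3 0 0 0 0'
```

```text
t: 6.68
tool_pos: [0.4799, -0.0171, 0.1035]
orientation: [-2.222, -2.22, 0.0]
force: [0.3, 0.1, -1.7]
opening: 0.0476
gripper_force: 20.0
```

```bash
python3 -m jog '.3 0 0 .0015 0;.3 0 0 0 0;.3 0 0 .0015 0;.3 0 0 0 0;.3 0 0 0 0;.3 0 0 0 0'
```

```text
t: 7.18
tool_pos: [0.4801, -0.0171, 0.1008]
orientation: [2.222, 2.22, 0.0]
force: [-1.9, -0.2, 5.8]
opening: 0.0473
gripper_force: 20.0
```

```bash
python3 -m jog '1 0 0 0 0;1 0 0 0 0;1 0 0 0 0;1 0 0 0 0;1 0 0 0 0;1 0 0 -.02 0;1 0 0 -.03 0;1 0 0 -.04 0;1 0 0 -.01 0;1 -.0188 .0335 0 0' ; python3 -m jog '1 -.0188 .0335 0 0;1 -.0188 .0335 0 0;1 -.0188 .0335 0 0;1 -.0188 .0335 0 0;1 -.0188 .0335 0 0;1 0 0 0 0;1 0 0 0 0;1 0 0 0 0'
python3 - <<'E'
from h import *
T,s=tool();c=robot.read_camera('wrist');P=T@c['tool_from_camera'];im=c['color'];print(T[:3,3])
cv2.imwrite('pics/w3.png',im[:,:,::-1])
E
```

```text
t: 8.02
tool_pos: [0.5123, -0.0339, 0.2047]
orientation: [2.218, 2.221, 0.005]
force: [0.1, 1.0, 0.4]
opening: 0.0929
gripper_force: 0.0
t: 8.68
tool_pos: [0.6805, -0.1298, 0.1994]
orientation: [-2.221, -2.219, 0.001]
force: [-0.9, -0.2, 0.7]
opening: 0.093
gripper_force: 0.0
[ 0.68046317 -0.12983682  0.19944144]
```

View pics/w3.png

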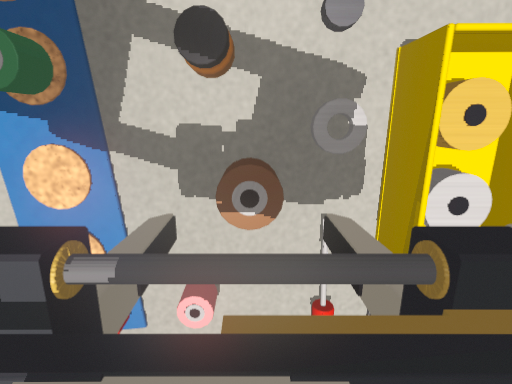

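Brown's bore is at (250,198). The screwdriver tip, near (322,215), is close to the far finger, so I'll check the clearance.

Run:
```python
from h import *
T,s=tool();c=robot.read_camera('wrist');P=T@c['tool_from_camera']
for u,z in [((250,198),.046),((322,216),.005),((322,290),.005),((340,150),.005),((380,240),0.0)]:print(cast(c,P,u,z))
t=robot.read_camera('top');print(cast(t,t['pose'],(348,124),.005),cast(t,t['pose'],(320,98),.0))
```

```text
[ 0.6821349  -0.13012261  0.046     ]
[ 0.756924   -0.16101873  0.005     ]
[ 0.76224    -0.24773882  0.005     ]
[ 0.7703358  -0.09281865  0.005     ]
[ 0.82249897 -0.190069    0.        ]
[ 0.75726761 -0.16611524  0.005     ] [ 8.14473063e-01 -1.07919947e-01  1.11022302e-16]
```

```bash
python3 -m jog '1 0 .001 .035 0;1 0 0 .035 0;1 0 0 .03 0;1 0 0 .008 0;1 0 0 0 0;1 0 0 0 0;.4 0 0 0 0;.4 0 0 0 0;.4 0 0 0 0;.4 0 0 0 0' 25;python3 -m jog '.4 0 0 0 0;.4 0 0 0 0;.4 0 0 0 0'
```

```text
t: 9.67
tool_pos: [0.6828, -0.1302, 0.0943]
orientation: [2.221, 2.219, 0.002]
force: [-0.9, -0.1, -0.1]
opening: 0.071
gripper_force: 0.0
t: 9.92
tool_pos: [0.6817, -0.1301, 0.093]
orientation: [-2.222, -2.22, 0.001]
force: [-3.6, 0.2, 5.8]
opening: 0.06
gripper_force: 25.0
```

```bash
python3 -m jog '.4 0 0 -.005 0;.4 0 0 -.015 0;.4 0 0 -.03 0;.4 0 0 -.03 0;.4 0 0 -.02 0;.4 0 0 0 0;.4 0 0 0 0' ;python3 -m jog '.4 .0249 -.0264 0 0;.4 .0249 -.0264 0 0;.4 .0249 -.0264 0 0;.4 .0249 -.0264 0 0;.4 .0249 -.0264 0 0;.4 .0249 -.0264 0 0;.4 .0249 -.0264 0 0;.4 .0249 -.0264 0 0;.4 0 0 0 0;.4 0 0 0 0'; python3 -m jog '.4 0 0 0 0;.4 0 0 0 0'
```

```text
t: 10.5
tool_pos: [0.683, -0.1302, 0.1947]
orientation: [2.22, 2.218, 0.003]
force: [-0.0, 0.1, -4.2]
opening: 0.0596
gripper_force: 25.0
t: 11.33
tool_pos: [0.4683, 0.0705, 0.19]
orientation: [-2.217, -2.221, 0.005]
force: [0.4, -0.3, -2.3]
opening: 0.0597
gripper_force: 25.0
t: 11.5
tool_pos: [0.471, 0.0689, 0.1918]
orientation: [-2.223, -2.22, 0.001]
force: [1.0, 1.2, -3.4]
opening: 0.0595
gripper_force: 25.0
```

```bash
python3 -m jog '.4 0 0 .03 0;.4 0 0 .03 0;.4 0 0 .02 0;.4 0 0 .006 0;.4 0 0 0 0;.4 0 0 0 0;.4 0 0 0 0;.4 0 0 0 0;.4 0 0 0 0';python3 -m jog '.4 0 0 .001 0;.4 0 0 .001 0;.4 0 0 0 0;.4 0 0 0 0;.4 0 0 0 0'
```

```text
t: 12.25
tool_pos: [0.4717, 0.0693, 0.1075]
orientation: [2.222, 2.219, 0.002]
force: [1.0, -0.2, -3.6]
opening: 0.06
gripper_force: 25.0
t: 12.67
tool_pos: [0.4708, 0.0694, 0.1045]
orientation: [-2.222, -2.221, 0.0]
force: [-0.4, -0.5, -3.2]
opening: 0.06
gripper_force: 25.0
```

```bash
python3 -m jog '.4 0 0 .0015 0;.4 0 0 0 0;.4 0 0 .001 0;.4 0 0 0 0;.4 0 0 0 0;.4 0 0 0 0'
```

```text
t: 13.17
tool_pos: [0.4708, 0.0694, 0.1027]
orientation: [-2.222, -2.22, 0.001]
force: [-4.3, -1.0, 6.4]
opening: 0.0596
gripper_force: 25.0
```

```bash
python3 -m jog '1 0 0 0 0;1 0 0 0 0;1 0 0 0 0;1 0 0 0 0;1 0 0 0 0;1 0 0 -.02 0;1 0 0 -.03 0;1 0 0 -.04 0;1 0 0 -.007 0;1 .013 .0384 0 0' ; python3 -m jog '1 .013 .0384 0 0;1 .013 .0384 0 0;1 .013 .0384 0 0;1 .013 .0384 0 0;1 0 0 0 0;1 0 0 0 0;1 0 0 0 0'
python3 - <<'E'
from h import *
T,s=tool();c=robot.read_camera('wrist');P=T@c['tool_from_camera'];im=c['color'];print(T[:3,3])
cv2.imwrite('pics/w4.png',im[:,:,::-1])
E
```

```text
t: 14.0
tool_pos: [0.5063, 0.0814, 0.2021]
orientation: [2.222, 2.219, 0.001]
force: [-1.1, 0.1, 1.0]
opening: 0.0931
gripper_force: 0.0
t: 14.58
tool_pos: [0.6625, 0.1342, 0.198]
orientation: [-2.221, -2.22, 0.002]
force: [-0.0, -0.5, 0.5]
opening: 0.093
gripper_force: 0.0
[0.66246417 0.13416201 0.19799478]
```

View pics/w4.png

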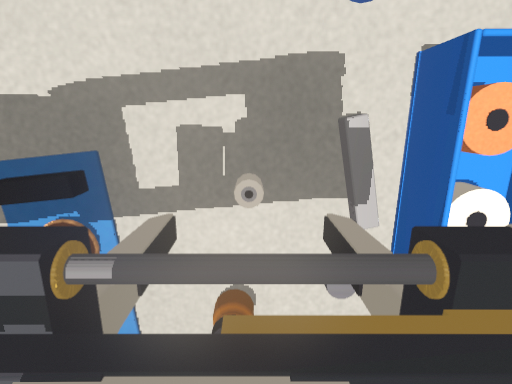

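White's bore is at (249,193), between the fingers, and the grey bar at (360,170) is clear. Gripping.

```bash
python3 - <<'E'
from h import *
T,s=tool();c=robot.read_camera('wrist');print(cast(c,T@c['tool_from_camera'],(249,193),.032))
E
python3 -m jog '.6 0 0 .035 0;.6 0 0 .035 0;.6 0 0 .03 0;.6 0 0 .009 0;.6 0 0 0 0;.6 0 0 0 0;.6 0 0 0 0;.1 0 0 0 0;.1 0 0 0 0;.1 0 0 0 0' 15;python3 -m jog '.1 0 0 0 0;.1 0 0 0 0;.1 0 0 0 0'
```

```text
[0.66318039 0.13444391 0.032     ]
t: 15.52
tool_pos: [0.6639, 0.1344, 0.0918]
orientation: [2.221, 2.219, 0.003]
force: [-0.4, -0.7, -0.3]
opening: 0.0399
gripper_force: 0.0
t: 15.77
tool_pos: [0.6631, 0.1342, 0.0904]
orientation: [2.222, 2.22, 0.0]
force: [-0.9, 0.2, 3.1]
opening: 0.0278
gripper_force: 15.0
```

```bash
python3 -m jog '.1 0 0 -.005 0;.1 0 0 -.015 0;.1 0 0 -.03 0;.1 0 0 -.03 0;.1 0 0 -.02 0;.1 0 0 0 0;.1 0 0 0 0' ;python3 -m jog '.1 -.034 -.0169 0 0;.1 -.034 -.0169 0 0;.1 -.034 -.0169 0 0;.1 -.034 -.0169 0 0;.1 -.034 -.0169 0 0;.1 -.034 -.0169 0 0;.1 -.034 -.0169 0 0;.1 -.034 -.0169 0 0;.1 -.034 -.0169 0 0;.1 -.034 -.0169 0 0'; python3 -m jog '.1 0 0 0 0;.1 0 0 0 0;.1 0 0 0 0;.1 0 0 0 0'
```

```text
t: 16.35
tool_pos: [0.6642, 0.1344, 0.1932]
orientation: [2.22, 2.218, 0.006]
force: [-0.3, 1.4, -1.1]
opening: 0.0277
gripper_force: 15.0
t: 17.18
tool_pos: [0.4916, -0.2066, 0.1885]
orientation: [-2.22, -2.219, 0.001]
force: [0.2, 0.3, -0.6]
opening: 0.0278
gripper_force: 15.0
t: 17.52
tool_pos: [0.4937, -0.2045, 0.1893]
orientation: [-2.22, -2.221, 0.0]
force: [-0.5, -0.3, 0.1]
opening: 0.0284
gripper_force: 15.0
```

```bash
python3 -m jog '.1 0 0 .03 0;.1 0 0 .03 0;.1 0 0 .02 0;.1 0 0 .005 0;.1 0 0 0 0;.1 0 0 0 0;.1 0 0 0 0;.1 0 0 0 0;.1 0 0 .001 0;.1 0 0 0 0';python3 -m jog '.1 0 0 .001 0;.1 0 0 0 0;.1 0 0 .0008 0;.1 0 0 0 0;.1 0 0 0 0;.1 0 0 0 0'
```

```text
t: 18.35
tool_pos: [0.4942, -0.2059, 0.1049]
orientation: [2.221, 2.219, 0.001]
force: [0.6, -0.2, -0.2]
opening: 0.0277
gripper_force: 15.0
t: 18.85
tool_pos: [0.4936, -0.2056, 0.1021]
orientation: [-2.222, -2.22, 0.0]
force: [-0.9, -0.2, -1.0]
opening: 0.0276
gripper_force: 15.0
```

```bash
python3 -m jog '.1 0 0 .001 0;.1 0 0 0 0;.1 0 0 .001 0;.1 0 0 0 0;.1 0 0 0 0;.1 0 0 0 0'
```

```text
t: 19.35
tool_pos: [0.4937, -0.2057, 0.1004]
orientation: [2.222, 2.22, 0.0]
force: [-1.7, 0.1, 2.0]
opening: 0.0278
gripper_force: 15.0
```

```bash
python3 -m jog '.8 0 0 0 0;.8 0 0 0 0;.8 0 0 0 0;.8 0 0 0 0;.8 0 0 0 0;.8 0 0 -.02 0;.8 0 0 -.03 0;.8 0 0 -.04 0;.8 0 0 -.009 0;.8 -.0119 .033 0 0' ; python3 -m jog '.8 -.0119 .033 0 0;.8 -.0119 .033 0 0;.8 -.0119 .033 0 0;.8 0 0 0 0;.8 0 0 0 0;.8 0 0 0 0'
python3 - <<'E'
from h import *
T,s=tool();c=robot.read_camera('wrist');P=T@c['tool_from_camera'];im=c['color'];print(T[:3,3])
cv2.imwrite('pics/w5.png',im[:,:,::-1])
E
```

```text
t: 20.18
tool_pos: [0.5249, -0.2169, 0.2029]
orientation: [2.221, 2.219, 0.001]
force: [-1.1, -0.7, 0.1]
opening: 0.0742
gripper_force: 0.0
t: 20.68
tool_pos: [0.6253, -0.2532, 0.1984]
orientation: [-2.221, -2.22, 0.001]
force: [-0.7, -1.1, -0.4]
opening: 0.0741
gripper_force: 0.0
[ 0.62525422 -0.2531598   0.1984324 ]
```

View pics/w5.png

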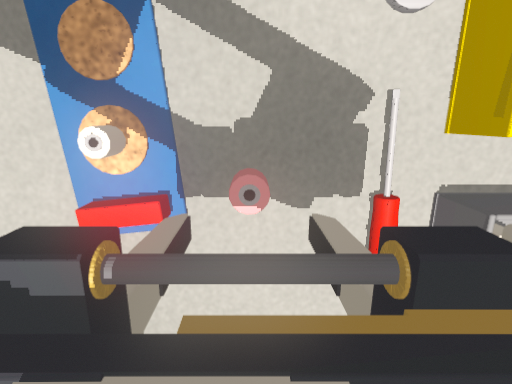

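Pink's bore is at (249,195). White stands on pad0 at (94,142), leaning in view only from parallax. Gripping pink, then carrying it to pad1.

```bash
python3 -m jog '.75 0 .001 .035 0;.75 0 0 .035 0;.75 0 0 .03 0;.75 0 0 .009 0;.75 0 0 0 0;.75 0 0 0 0;.75 0 0 0 0;.2 0 0 0 0;.2 0 0 0 0;.2 0 0 0 0' 18;python3 -m jog '.2 0 0 0 0;.2 0 0 0 0;.2 0 0 0 0;.2 0 0 0 0;.2 0 0 0 0'
python3 - <<'E'
from h import *
c=robot.read_camera('top');im=c['color'];P=c['pose']
cv2.imwrite('pics/t2.png',cv2.resize(im[130:300,180:430],None,fx=3,fy=3,interpolation=cv2.INTER_CUBIC)[:,:,::-1])
E
```

```text
t: 21.57
tool_pos: [0.6274, -0.2537, 0.0919]
orientation: [2.221, 2.219, 0.001]
force: [-0.1, 0.6, 0.0]
opening: 0.0541
gripper_force: 0.0
t: 21.98
tool_pos: [0.6266, -0.2534, 0.0904]
orientation: [-2.222, -2.22, 0.0]
force: [-2.1, 0.6, 3.3]
opening: 0.0376
gripper_force: 18.0
```

View pics/t2.png

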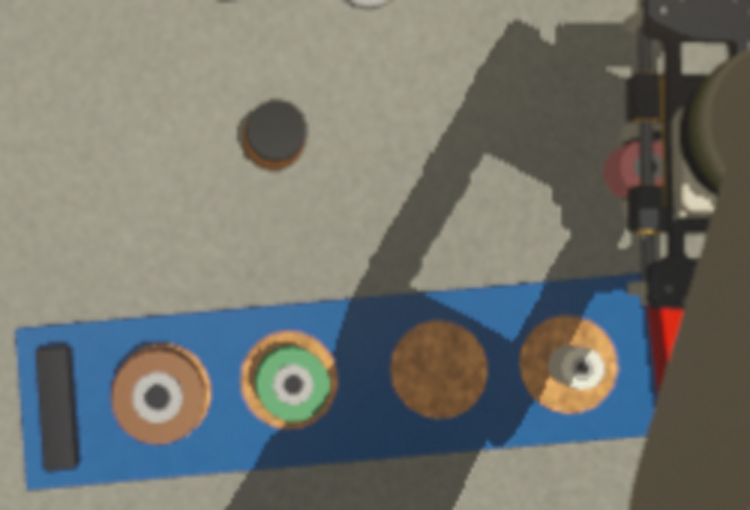

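```bash
python3 - <<'E'
from h import *
c=robot.read_camera('top')
for n,u,z,p in [('brown',(157,398),.056,(.4689,.0691)),('green',(293,385),.05,(.4788,-.0169)),('white',(579,368),.042,(.4925,-.2055))]:
    g=cast(c,c['pose'],np.array(u)/3+[180-.33,130-.33],z);print(n,g.round(4),(g[:2]-p).round(4))
E
python3 -m jog '.2 0 0 -.005 0;.2 0 0 -.015 0;.2 0 0 -.03 0;.2 0 0 -.03 0;.2 0 0 -.02 0;.2 0 0 0 0;.2 0 0 0 0' ;python3 -m jog '.2 .027 -.0275 0 0;.2 .027 -.0275 0 0;.2 .027 -.0275 0 0;.2 .027 -.0275 0 0;.2 .027 -.0275 0 0;.2 0 0 0 0;.2 0 0 0 0;.2 0 0 0 0;.2 0 0 0 0'
```

```text
brown [0.4688 0.0699 0.056 ] [-0.0001  0.0008]
green [ 0.4781 -0.0173  0.05  ] [-0.0007 -0.0004]
white [ 0.4919 -0.2034  0.042 ] [-0.0006  0.0021]
t: 22.67
tool_pos: [0.6278, -0.2538, 0.1931]
orientation: [2.219, 2.217, 0.002]
force: [-0.3, 0.7, -0.8]
opening: 0.0376
gripper_force: 18.0
t: 23.42
tool_pos: [0.49, -0.1188, 0.1903]
orientation: [2.222, 2.22, 0.0]
force: [0.3, 0.0, -1.4]
opening: 0.0376
gripper_force: 18.0
```

All three placed wheels are within about 2 mm of their pad centres. Lowering pink.

```bash
python3 -m jog '.2 0 0 .03 0;.2 0 0 .03 0;.2 0 0 .02 0;.2 0 0 .005 0;.2 0 0 0 0;.2 0 0 0 0;.2 0 0 0 0;.2 0 0 0 0;.2 0 0 .0015 0;.2 0 0 0 0';python3 -m jog '.2 0 0 .001 0;.2 0 0 0 0;.2 0 0 .001 0;.2 0 0 0 0;.2 0 0 0 0;.2 0 0 0 0'
```

```text
t: 24.25
tool_pos: [0.4897, -0.1184, 0.1045]
orientation: [2.221, 2.22, 0.001]
force: [-0.4, 0.4, -0.8]
opening: 0.0375
gripper_force: 18.0
t: 24.75
tool_pos: [0.4892, -0.1182, 0.1016]
orientation: [-2.222, -2.221, 0.0]
force: [-1.4, 0.1, -1.6]
opening: 0.0374
gripper_force: 18.0
```

```bash
python3 -m jog '.2 0 0 .001 0;.2 0 0 0 0;.2 0 0 .0005 0;.2 0 0 0 0;.2 0 0 0 0;.2 0 0 0 0'
```

```text
t: 25.25
tool_pos: [0.4892, -0.1182, 0.1004]
orientation: [-2.222, -2.22, 0.0]
force: [-2.6, 1.0, 2.9]
opening: 0.0376
gripper_force: 18.0
```

```bash
python3 -m jog '.9 0 0 0 0;.9 0 0 0 0;.9 0 0 0 0;.9 0 0 0 0;.9 0 0 0 0;.9 0 0 -.02 0;.9 0 0 -.03 0;.9 0 0 -.04 0;.9 0 0 -.04 0;.9 0 0 -.03 0';python3 -m jog '.9 -.04 0 0 0;.9 -.04 0 0 0;.9 -.04 0 0 0;.9 -.04 0 0 0;.9 -.04 0 0 0;.9 -.04 0 0 0;.9 0 0 0 0;.9 0 0 0 0;.9 0 0 0 0'
python3 - <<'E'
from h import *
c=robot.read_camera('top');im=c['color'];P=c['pose']
cv2.imwrite('pics/t3.png',cv2.resize(im[130:300,180:430],None,fx=3,fy=3,interpolation=cv2.INTER_CUBIC)[:,:,::-1])
E
```

```text
t: 26.08
tool_pos: [0.4897, -0.1184, 0.2637]
orientation: [2.221, 2.219, 0.002]
force: [0.4, -1.1, 1.2]
opening: 0.0838
gripper_force: 0.0
t: 26.83
tool_pos: [0.4889, -0.358, 0.2597]
orientation: [-2.222, -2.219, -0.001]
force: [-0.5, -0.0, -0.2]
opening: 0.084
gripper_force: 0.0
```

View pics/t3.png

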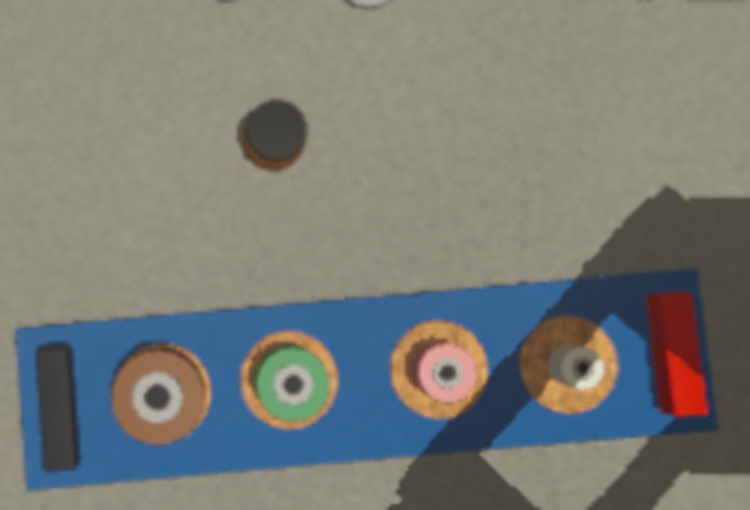

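The picture shows brown (157,398), green (293,385), pink (447,373) and white (579,368), each upright on its own pad and centred once parallax is allowed for. The jar is still at (275,133), so I'm handing in.

```bash
python3 -c "
from plant import robot
print(robot.close_job())"
```

```text
the job is handed in; nothing more can be done
None
```

The job is handed in at about 27 s: white, pink, green and brown stand on pads 0 to 3 from the red stop to the black stop, released and upright in the last picture. White, green and brown measured about 2 mm or less from their pad centres; pink I judged by eye only. The jar was not touched, and the hand-in gave no verdict back.

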